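# Set the film printer's light stop by clicks

## Robot

A 6-joint arm with a two-finger parallel gripper is mounted at the origin on the work surface. World frame = base frame: x ahead of the robot, y to its left, z up, the work surface at z = 0. Lengths are in mm, angles in rad, forces in N, time in s.
With the tool pointing down it reaches from about 325 to 900 mm from the base axis. Payload 6.1 kg.
Tool frame: the origin (TCP) lies between the finger pads; the fingertips stand 11 mm ahead of it and the grasp point (between the pads) lies 8 mm behind it; x points along the fingers, z is the direction in which the jaws open and shut, and the axes are right-handed (so a half turn about x gives the same grasp; the last joint's range is limited). The gripper opens to 85 mm and grips with 20 to 120 N. Pads are 22 mm wide; open, the fingers measure 114 mm over their backs; the gripper's body (76 mm by 85 mm) begins 54 mm behind the grasp point. The pads swing forward as they close: fully open they stand 13 mm farther back than shut.
Start: joints at [-1.233, 0.22, 1.526, -0, 1.395, -0.126], TCP at [279.586, -558.97, 208.1] pointing down, gripper open.
Joint ranges: [-2.98, 2.98], [-0.91, 2.08], [0.09, 2.57], [-1.24, 4.39], [0.2, 2.65], [-2.68, 2.68]. Speed limits (rad/s): [2.57, 2.57, 3.01, 3.14, 3.14, 3.14].

## Interface

Orientations are given as [roll, pitch, yaw] about the fixed x, y, z axes, in that order (R = Rz(yaw) Ry(pitch) Rx(roll)).
In Python, from workcell import bot, eyes, job, nets gives the robot as it stands.
- The arm moves only by the tool send_rows, never from a script. Its argument "motion" is a list of rows, each an object with "grip": the gripper's target within -1 to 1 (shut at 1, half-way at 0, fully open at -1); "linear": the shift along the world's x, y, z in mm, a list of three; "turn": the turn, a rotation vector about the world's x, y, z in degrees, a list of three. A call has 1 to 20 rows; each row shifts and turns the pose as measured when the row begins; what a row does not reach is not made up. A row lasts 1/12 s, in which the tool goes at most 41.7 mm and 7.16 degrees, less where a joint would pass 70% of its speed; a pose out of reach is approached as far as the arm can. A call with a gripper value outside its range is refused whole. The fingers move at their own pace and stop on an object; "squeeze" is the grip in N (left out, the last holds). Time passes only in rows, so rows that do not move let the fingers close. It gives the time, the measured TCP pose, the force and the opening at its end, in the units of the state.
- bot.get_state(): the state, without advancing time (a new reading comes with each control period).
- eyes.capture(name): name is "side" or "top" or "wrist"; returns a dict with "image" (420x560x3 uint8, red, green, blue), "vertical_fov" (degrees; the focal length in pixels is half the picture's height over the tangent of half this angle, whatever the lens; pixels are square), "cx", "cy" (the principal point, pixels), "k1" (the pictures are not rectified: a ray, as slopes to the right and down, at radius r is drawn at 1 + k1 r^2 times it, then the intrinsics apply), "R" (3x3) and "t" (3): a world point X has camera coordinates R X + t. Camera axes: x right, y down, z forward; pixel columns grow to the right and rows downward; lengths in mm; the calibration is good to about 2 mm. A picture is of the moment at which its call begins. There is no depth.
- job.hand_in(): hands the job in, once; it reports no verdict.
Trained networks look in the newest picture that a camera, given by its name, has taken for a name from the list of things; names that differ only in an ending like _2 or _b are one class to them, and where a whole thing is asked for, a point or a joint stands for the part that bears it (a point fixed in the world has none). Each returns a list of dicts, best first, with "confidence" (0 to 1); they miss things now and then, are a little off and sometimes report something else, mostly with a low value. They report only what shows in the picture. A call takes as long as a camera call.
- nets.spot_in(label, camera): "centre" ([x, y, z] in mm, in the coordinates of the camera as it stood for that picture, good to about 4 mm: the middle of the surface that is visible of it).
- nets.place_of(label, camera): "centre" ([x, y, z] in mm, in the coordinates of the camera as it stood for that picture, good to about 4 mm: a listed point, or the origin of a listed thing).
The state is a dict: "time": time; "joints": joint angles; "dq": joint speeds; "tau": joint torques, N m; "ee_pos": TCP position; "tool_rot": TCP orientation; "contact_force": force on the tool from outside, world axes, zero at the start; "ft_torque": the same for the moment, N m; "opening": finger opening in mm.
Only numpy, scipy, OpenCV 4.12 (cv2) and the standard library are available. Lean on these libraries where they do the work, as an engineer would, in place of code of your own. Each camera call takes 0.05 s, during which the arm holds its last target. There are 200 camera calls.

## Task

Pull the lamp drawer of the film printer all the way out by its bar handle, then grip the bar-shaped index knob on the drawer's deck and turn it clockwise, counting the clicks, from where it is parked to the third click stop and not on into the fourth. Finish while still gripping the knob at the third stop, with the drawer out: the exposure is made with the knob held, so do not let go. Leave everything else on the bench and on the printer where it is.

Things in the scene. Friction and masses are not known exactly. Their poses are not given: they have to be found in the camera images.
- printer_front (a point): bottom middle of the front of the film printer, at bench height, below the shut drawer's face; its x axis points straight back into the printer, z up. The printer is a fixed grey steel box, 250 mm deep, 260 mm wide and 150 mm tall, its drawer facing the robot. The drawer front is 252 mm wide and reaches from 55 to 145 mm above the bench
- drawer_handle (a point): middle of the bar handle on the drawer front: a level steel bar 11 mm thick and 120 mm long, along the printer's y, 45 mm out from the drawer front (clear gap behind it 39 mm), 125 mm above the bench, held by 10 mm thick posts 48 mm either side of its middle; nothing above it, so it can be pinched from above. It moves with the drawer
- lamp_drawer (a joint): how far the drawer is out along the printer's -x, m: 0 shut, 0.15 its end stop, 2 N of friction, stays where it is left. It starts shut or up to 10 mm ajar
- knob_bar: grip bar of the index knob: black, 46 (along its x axis) x 14 (y) x 32 mm tall, on a round skirt of 48 mm diameter. The origin is on the knob's vertical axis, 114 mm above the bench, 11 mm below the bar's top and 21 mm above the skirt. The axis is on the drawer's centre line, 120 mm behind the handle bar, under the printer's roof (top 150 mm above the bench) until the drawer is out
- dial (a point): centre of the knob's round dial plate, 84 mm above the bench, 75 mm behind the drawer's front face. Around it the deck is clear for 60 mm in front, 70 mm behind (then the roof's edge, drawer out), 100 mm to the sides; the drawer front rises to 145 mm. A white line on the bar's +x end points to black marks on the plate: first, going clockwise, the parked place, then stops 1 to 5
- index_knob (a joint): angle of the knob, rad, growing clockwise from above. Parked loosely between 0 (end stop) and 0.12, no detent there. Click stops at 0.50, 0.86, 1.22, 1.58, 1.94: it resists (up to about 0.2 N m) until halfway between stops (first at 0.32), then is drawn into the stop and stays. At 0 the bar's x axis is 0.61 rad counter-clockwise from the printer's x axis, at the third stop 0.61 rad clockwise
- film_tin: flat round steel film tin, 100 mm diameter, 24 mm tall, lying on the printer's top; origin under its centre; to be left alone
- chem_bottle: white bottle, 68 mm diameter, 170 mm tall, beside the printer; origin under its centre; to be left alone
- wire_spool: copper wire spool standing on end, 52 mm diameter, 40 mm tall, on the bench beside the drawer's path; origin under its centre; to be left alone
- tape_roll: roll of grey tape lying flat, 90 mm diameter, 24 mm tall, beside the drawer's path; origin under its centre; to be left alone
- screwdriver: screwdriver lying on the bench; origin near its middle, x axis along it; to be left alone
- beaker: clear plastic cup, 80 mm diameter, 90 mm tall; origin under its centre; to be left alone
- small_tub: open white plastic tub, 150 x 110 x 50 mm; origin under its centre; to be left alone

How it is judged (in metres and radians):
On the way, in this order (a step that is already met when the one before it is completed fails the run):
1. the drawer is fully out (at least 130 mm), the knob still parked (value of joint lamp_drawer above 0.13 m and value of joint index_knob below 0.4 rad), for 0.2 s.
2. the knob is at the third stop, in the fingers, with the drawer out (value of joint index_knob between 1.12 and 1.32 rad and contact force between the fingers and knob_bar above 4 N and value of joint lamp_drawer above 0.13 m), for 0.3 s.
At the end, for the whole second after the job is handed in: the knob rests at its third stop (1.22 rad, within 0.10), still gripped by the fingers (more than 4 N on the bar) and not turning, with the drawer at least 130 mm out, through the last second (all of step 2 and velocity of joint index_knob between -0.1 and 0.1 rad/s); the arm keeps its last pose, push and grip.
It fails at once if the knob runs on towards the fourth stop (past 1.45 rad) (value of joint index_knob above 1.45 rad).
It fails at once if a bystander is shifted by more than 30 mm (distance of any of film_tin, chem_bottle, wire_spool, tape_roll, screwdriver, beaker, small_tub from where it was at the start of the episode above 0.03 m).
It also fails if it takes over 58 s, if anything falls off the work surface, if the arm or the gripper's body presses on something with over 40 N, if the wrist force passes 120 N, or if a joint passes its speed limit or range.

## Working session

There is one attempt and no reset: what is moved stays moved. The work goes in short steps, Python scripts to look and compute and a tool call to move; the robot and the scene stay as the last step left them, time stands still between calls to the robot, and variables do not carry over. Pictures are saved under pics/ and viewed, about 8 in all and at most 12, crops included, and the job is handed in when it is done.

Besides the shell and the picture viewer there is one more tool, called after "Request:" as name([rows], argument=value, ...), one row to a line, values as JSON. send_rows: Moves the arm, as the interface text tells. Its arguments: {"type":"object","properties":{"motion":{"type":"array"},"squeeze":{"type":"number"}},"required":["motion"]}

```bash
mkdir -p pics; cat > h.py <<'E'
import numpy as np, cv2
from workcell import bot, eyes, job, nets
def cap(n,f=None):
    c=eyes.capture(n)
    if f: cv2.imwrite('pics/'+f,c['image'][:,:,::-1])
    return c
def world(c,p): return np.array(c['R']).T@(np.array(p)-np.array(c['t']))
def pix(c,X):
    p=np.array(c['R'])@np.array(X)+np.array(c['t']); s=p[:2]/p[2]; f=210/np.tan(np.radians(c['vertical_fov']/2))
    return s*(1+c['k1']*(s@s))*f+[c['cx'],c['cy']]
def ray(c,u,v):
    f=210/np.tan(np.radians(c['vertical_fov']/2)); d=np.array([(u-c['cx'])/f,(v-c['cy'])/f]); s=d.copy()
    for _ in range(20): s=d/(1+c['k1']*(s@s))
    R=np.array(c['R']); return -R.T@np.array(c['t']), R.T@np.array([s[0],s[1],1])
def onz(c,u,v,z):
    o,d=ray(c,u,v); return o+d*(z-o[2])/d[2]
E
python3 - <<'E'
from h import *
s=bot.get_state(); print({k:s[k] for k in('time','ee_pos','tool_rot','opening','contact_force')})
for n in('top','side'):
    c=cap(n,n+'1.png')
    for l in('printer_front','drawer_handle','dial','knob_bar','film_tin','chem_bottle','wire_spool','tape_roll','screwdriver','beaker','small_tub'):
        r=nets.place_of(l,n)[:2]
        print(n,l,[(world(c,q['centre']).round(0).tolist(),round(q['confidence'],2)) for q in r])
E
python3 -c "
import cv2,numpy as np
cv2.imwrite('pics/a.png',cv2.resize(np.vstack([cv2.imread('pics/top1.png'),cv2.imread('pics/side1.png')]),(400,600)))"
```

```text
{'time': 0.0, 'ee_pos': array([ 279.370106  , -558.3861387 ,  207.02363655]), 'tool_rot': array([3.00820122, 1.56892129, 1.9011726 ]), 'opening': 85.67744668400387, 'contact_force': array([ 0.2123993 , -0.97537991,  0.14597913])}
top printer_front [([562.0, -165.0, 4.0], 0.7), ([739.0, 24.0, 147.0], 0.49)]
top drawer_handle [([596.0, 42.0, 128.0], 0.7)]
top dial [([500.0, 267.0, 5.0], 0.67)]
top knob_bar []
top film_tin [([740.0, 22.0, 148.0], 0.97)]
top chem_bottle [([642.0, 257.0, 4.0], 0.68)]
top wire_spool [([565.0, -168.0, 1.0], 0.73)]
top tape_roll [([501.0, 265.0, 5.0], 0.57)]
top screwdriver [([370.0, 445.0, 2.0], 0.77)]
top beaker [([501.0, 263.0, 3.0], 0.35)]
top small_tub [([393.0, -486.0, -1.0], 0.82), ([739.0, 25.0, 148.0], 0.22)]
side printer_front [([642.0, 51.0, -3.0], 0.78)]
side drawer_handle [([596.0, 43.0, 122.0], 0.64)]
side dial [([717.0, 61.0, 82.0], 0.68)]
side knob_bar []
side film_tin [([734.0, 28.0, 149.0], 0.74)]
side chem_bottle [([650.0, 260.0, 3.0], 0.98)]
side wire_spool []
side tape_roll [([502.0, 265.0, 1.0], 0.87)]
side screwdriver [([373.0, 449.0, 2.0], 0.98)]
side beaker [([645.0, -429.0, -2.0], 0.8), ([651.0, 257.0, -2.0], 0.28)]
side small_tub [([395.0, -484.0, -1.0], 0.81)]
```

View pics/top1.png

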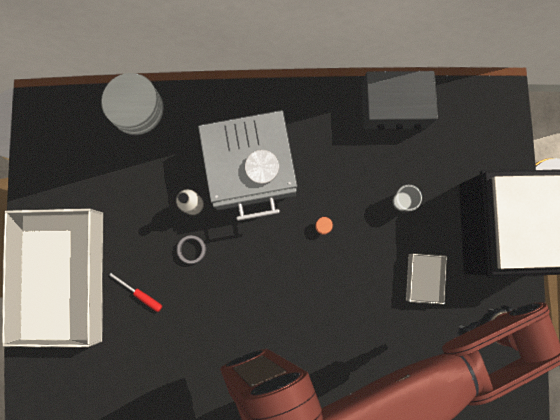

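The top view shows the printer (roof corners about (199,126), (282,111), (297,190), (213,207)), the handle from about (238,217) to (278,211), the spool at (324,225), the tape at (191,249) and the bottle at (189,202). I'll crop in for the yaw.

```bash
python3 - <<'E'
import cv2
a=cv2.imread('pics/top1.png')[100:230,190:310]
cv2.imwrite('pics/crop1.png',cv2.resize(a,None,fx=4.6,fy=4.6,interpolation=cv2.INTER_CUBIC))
E
```

```text
(no output)
```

View pics/crop1.png

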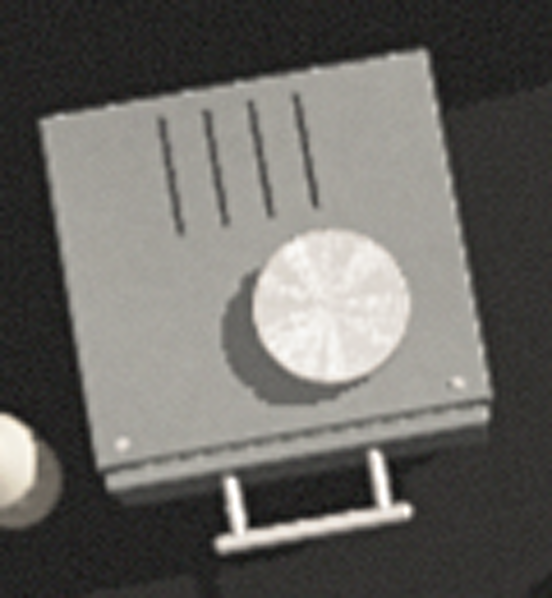

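The crop shows the roof corners at crop (40,120), (428,48), (492,400), (100,468) and the bar ends at (215,546) and (412,511).

```bash
python3 - <<'E'
from h import *
c=cap('top')
g=lambda u,v,z:onz(c,190+u/4.6,100+v/4.6,z)
A,B,C,D=[g(*p,150) for p in((40,120),(428,48),(492,400),(100,468))]
for P,Q,n in((B,A,'back y'),(C,D,'front y'),(D,A,'l x'),(C,B,'r x')):
    d=P-Q if 'y' not in n else Q-P
    d=Q-P; print(n,np.linalg.norm(d).round(1),np.degrees(np.arctan2(d[1],d[0])).round(1))
print('front mid',(C+D)/2)
E1,E2=g(215,546,127),g(412,511,127); d=E1-E2
print('handle',(E1+E2)/2,np.linalg.norm(d),np.degrees(np.arctan2(d[1],d[0])))
E
```

```text
back y 260.0 99.4
front y 256.7 98.6
l x 235.3 9.4
r x 238.7 8.6
front mid [654.13538385  47.00630378 150.        ]
handle [594.95024813  37.86919855 127.        ] 130.5144777913885 98.82360833089982
```

```bash
cat >> h.py <<'E'
from scipy.spatial.transform import Rotation as Ro
def st():
    s=bot.get_state(); R=Ro.from_euler('xyz',s['tool_rot']).as_matrix()
    print('t',round(s['time'],2),'pos',s['ee_pos'].round(1),'x',R[:,0].round(3),'zang',np.degrees(np.arctan2(R[1,2],R[0,2])).round(1),'open',round(s['opening'],1),'F',s['contact_force'].round(1),'M',s['ft_torque'].round(2),'q',s['joints'].round(2))
E
python3 -c "
from h import *
st()"
```

```text
t 1.25 pos [ 279.6 -559.   208.1] x [-0.  0. -1.] zang -63.4 open 85.3 F [0.4 0.6 0. ] M [-0.02 -0.    0.02] q [-1.23  0.22  1.53 -0.    1.39 -0.13]
```

Request:
send_rows([
  {"grip": 0,"linear": [17.5,33,0],"turn": [0,0,4]},
  {"grip": 0,"linear": [17.5,33,0],"turn": [0,0,4]},
  {"grip": 0,"linear": [17.5,33,0],"turn": [0,0,4]},
  {"grip": 0,"linear": [17.5,33,0],"turn": [0,0,4]},
  {"grip": 0,"linear": [17.5,33,0],"turn": [0,0,4]},
  {"grip": 0,"linear": [17.5,33,0],"turn": [0,0,4]},
  {"grip": 0,"linear": [17.5,33,0],"turn": [0,0,4]},
  {"grip": 0,"linear": [17.5,33,0],"turn": [0,0,4]},
  {"grip": 0,"linear": [17.5,33,0],"turn": [0,0,4]},
  {"grip": 0,"linear": [17.5,33,0],"turn": [0,0,4]},
  {"grip": 0,"linear": [17.5,33,0],"turn": [0,0,4]},
  {"grip": 0,"linear": [17.5,33,0],"turn": [0,0,4]},
  {"grip": 0,"linear": [17.5,33,0],"turn": [0,0,4]},
  {"grip": 0,"linear": [17.5,33,0],"turn": [0,0,4]},
  {"grip": 0,"linear": [17.5,33,0],"turn": [0,0,4]},
  {"grip": 0,"linear": [17.5,33,0],"turn": [0,0,4]},
  {"grip": 0,"linear": [0,0,0],"turn": [0,0,0]},
])

```text
time: 2.67
ee_pos: [565.5, -6.5, 210.5]
tool_rot: [-0.132, 1.559, -0.074]
contact_force: [0.2, -0.7, 0.1]
opening: 42.5
```

```bash
python3 - <<'E'
from h import *
st(); c=cap('wrist','w1.png')
for l in('drawer_handle','printer_front'):
    print(l,[(world(c,q['centre']).round(0).tolist(),round(q['confidence'],2)) for q in nets.place_of(l,'wrist')[:2]])
print(pix(c,[595,40,125]))
E
```

```text
t 2.67 pos [565.5  -6.5 210.5] x [ 0.012 -0.001 -1.   ] zang 3.3 open 42.5 F [ 0.2 -0.7  0.1] M [ 0.02  0.07 -0.04] q [-0.15  0.07  1.69  0.    1.37 -0.21]
drawer_handle [([598.0, 39.0, 124.0], 0.56)]
printer_front []
[325.8551121  138.48787416]
```

View pics/w1.png

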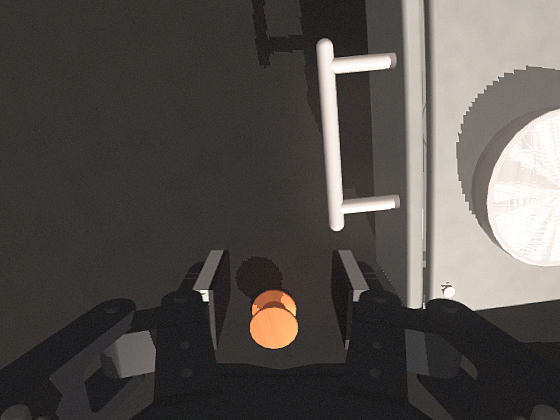

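The wrist view shows the handle bar from (324,44) to (338,226), and the drawer nearly shut.

```bash
python3 - <<'E'
from h import *
c=cap('wrist')
a,b=onz(c,324,42,127),onz(c,337,228,127); d=a-b
print(a,b,(a+b)/2,np.linalg.norm(d),np.degrees(np.arctan2(d[1],d[0]))-90)
# right edge of roof? drawer front top edge
a,b=onz(c,404,20,145),onz(c,413,300,145);d=a-b;print(a,b,np.degrees(np.arctan2(d[1],d[0]))-90)
E
```

```text
[586.81680983  95.29575304 127.        ] [605.88508773 -28.75522753 127.        ] [596.35094878  33.27026276 127.        ] 125.50794796149668 8.738722682497638
[631.28778664 107.86278772 145.        ] [662.57748306 -74.79903344 145.        ] 9.72033874914922
```

Request:
send_rows([
  {"grip": 0,"linear": [16,22,0],"turn": [0,0,3]},
  {"grip": 0,"linear": [15,21,0],"turn": [0,0,3]},
  {"grip": 0,"linear": [0,0,-10],"turn": [0,0,0]},
  {"grip": 0,"linear": [0,0,0],"turn": [0,0,0]},
])

```text
time: 3.2
ee_pos: [593.7, 24.1, 200.2]
tool_rot: [-0.64, 1.56, -0.494]
contact_force: [-0.4, -0.1, -0.5]
opening: 42.9
```

```bash
python3 - <<'E'
from h import *
st()
E
```

```text
t 3.2 pos [593.7  24.1 200.2] x [ 0.01  -0.005 -1.   ] zang 8.4 open 42.9 F [-0.4 -0.1 -0.5] M [-0.02  0.02 -0.05] q [-0.09  0.14  1.63 -0.    1.36 -0.23]
```

Request:
send_rows([
  {"grip": 0,"linear": [2,12,-20],"turn": [0,0.5,0.5]},
  {"grip": 0,"linear": [1,2,-25],"turn": [0,0,0]},
  {"grip": 0,"linear": [0,0,-25],"turn": [0,0,0]},
  {"grip": 0,"linear": [0,0,-12],"turn": [0,0,0]},
  {"grip": 0,"linear": [0,0,0],"turn": [0,0,0]},
  {"grip": 0,"linear": [0,0,0],"turn": [0,0,0]},
])

```text
time: 3.7
ee_pos: [594.8, 28.5, 117.7]
tool_rot: [-1.438, 1.563, -1.299]
contact_force: [0.5, 0.5, 0.5]
opening: 42.9
```

```bash
python3 - <<'E'
from h import *
st()
E
```

```text
t 3.7 pos [594.8  28.5 117.7] x [ 0.002 -0.008 -1.   ] zang 7.9 open 42.9 F [0.5 0.5 0.5] M [-0.01 -0.06  0.09] q [-0.08  0.23  1.69 -0.01  1.22 -0.22]
```

Request:
send_rows([
  {"grip": 1,"linear": [0,0,0],"turn": [0,0,0]},
  {"grip": 1,"linear": [0,0,0],"turn": [0,0,0]},
  {"grip": 1,"linear": [0,0,0],"turn": [0,0,0]},
  {"grip": 1,"linear": [0,0,0],"turn": [0,0,0]},
  {"grip": 1,"linear": [0,0,0],"turn": [0,0,0]},
  {"grip": 1,"linear": [0,0,0],"turn": [0,0,0]},
], squeeze=40)

```text
time: 4.2
ee_pos: [598.1, 26.2, 124.6]
tool_rot: [-0.81, 1.556, -0.675]
contact_force: [-0.6, 0.2, 0.7]
opening: 0.1
```

```bash
python3 - <<'E'
from h import *
st(); c=cap('wrist','w2.png'); d=cap('side','s2.png')
cv2.imwrite('pics/ws2.png',np.hstack([cv2.imread('pics/w2.png')[:,140:],cv2.imread('pics/s2.png')[:420,140:]])[:, :840][:,:800])
for l,n,k in(('drawer_handle','wrist',c),('drawer_handle','side',d)):
    print(l,[(world(k,q['centre']).round(0).tolist(),round(q['confidence'],2)) for q in nets.place_of(l,n)[:2]])
E
```

```text
t 4.2 pos [598.1  26.2 124.6] x [ 0.011 -0.009 -1.   ] zang 7.8 open 0.1 F [-0.6  0.2  0.7] M [-0.    0.03 -0.01] q [-0.08  0.22  1.69 -0.01  1.22 -0.22]
drawer_handle [([600.0, 38.0, 125.0], 0.87)]
drawer_handle [([596.0, 43.0, 122.0], 0.86), ([646.0, -429.0, 2.0], 0.54)]
```

View pics/ws2.png

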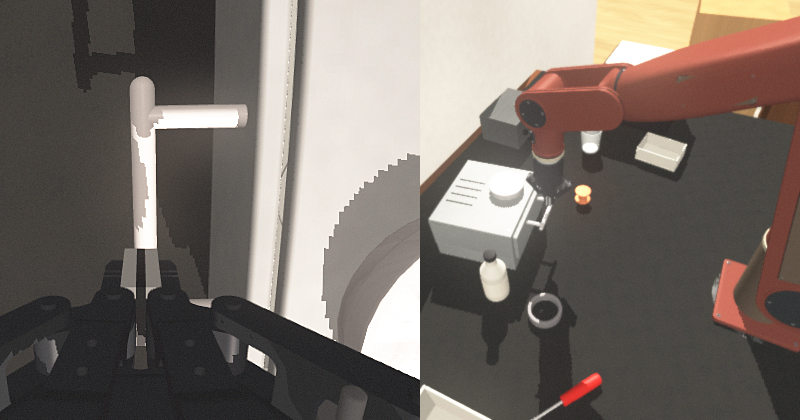

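```bash
python3 - <<'E'
from h import *
w=cv2.imread('pics/w2.png')[200:400,200:360]; s=cv2.imread('pics/s2.png')[150:260,210:320]
z=lambda a:cv2.resize(a,(400,600*400//480 if 0 else 500),interpolation=cv2.INTER_CUBIC)
cv2.imwrite('pics/z2.png',np.hstack([z(w),cv2.resize(s,(400,500),interpolation=cv2.INTER_CUBIC)]))
c=cap('wrist'); d=cap('side')
R=Ro.from_euler('xyz',bot.get_state()['tool_rot']).as_matrix(); p=bot.get_state()['ee_pos']
for k in(c,d): print(pix(k,p),pix(k,p+11*R[:,0]),pix(k,[597.5,27,125]), pix(k,[597.5,27,130]))
E
```

```text
[280.05035864 246.53305155] [280.04331735 238.66127509] [280.25543285 246.27133006] [280.35371141 250.29642796]
[269.27390286 209.05165802] [269.33428934 211.62133095] [269.1580031  208.87760866] [269.12127528 207.679756  ]
```

View pics/z2.png

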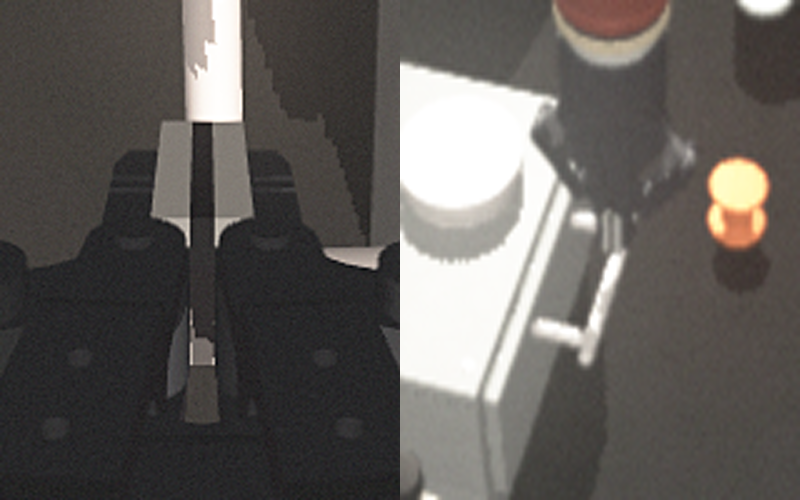

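The wrist crop shows the pads shut with no white bar between them. The bar runs to pixel row 248 in the full image, so the fingers slid up off it. I'll reopen and go deeper.

Request:
send_rows([
  {"grip": 0,"linear": [0,0,0],"turn": [0,0,0]},
  {"grip": 0,"linear": [0,0,0],"turn": [0,0,0]},
  {"grip": 0,"linear": [0,0,0],"turn": [0,0,0]},
  {"grip": 0,"linear": [0,3,0],"turn": [0,0,0]},
  {"grip": 0,"linear": [0,3,-12],"turn": [0,0,0]},
  {"grip": 0,"linear": [0,0,-10],"turn": [0,0,0]},
  {"grip": 0,"linear": [0,0,0],"turn": [0,0,0]},
])

```text
time: 5.08
ee_pos: [597.4, 33.1, 99.3]
tool_rot: [-0.865, 1.558, -0.73]
contact_force: [-0.7, -0.5, 0.0]
opening: 42.7
```

```bash
python3 - <<'E'
from h import *
st(); c=cap('wrist','w3.png'); d=cap('side','s3.png')
cv2.imwrite('pics/z3.png',np.hstack([cv2.resize(cv2.imread('pics/w3.png')[100:400,160:400],(400,500)),cv2.resize(cv2.imread('pics/s3.png')[150:260,210:320],(400,500),interpolation=cv2.INTER_CUBIC)]))
E
```

```text
t 5.08 pos [597.4  33.1  99.3] x [ 0.01  -0.009 -1.   ] zang 7.8 open 42.7 F [-0.7 -0.5  0. ] M [-0.05 -0.02  0.01] q [-0.07  0.25  1.71 -0.01  1.18 -0.2 ]
```

View pics/z3.png

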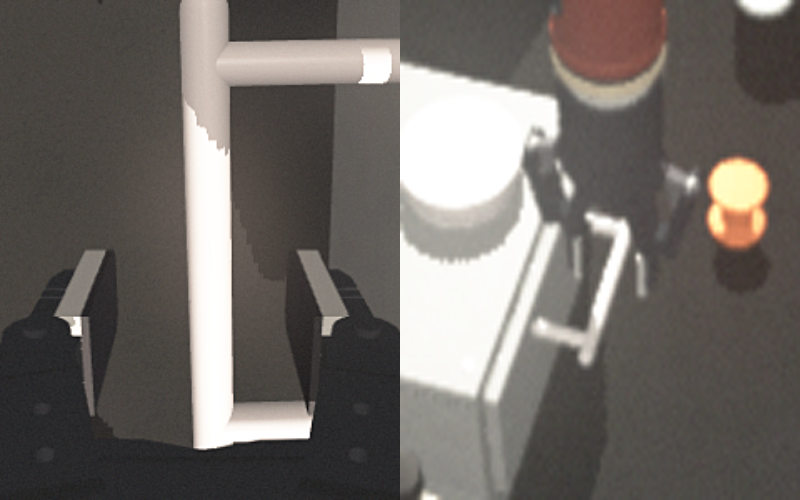

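The bar now sits between the open pads (crop x 185-230 between pads at 100 and 295). Closing.

Request:
send_rows([
  {"grip": 1,"linear": [0,0,0],"turn": [0,0,0]},
  {"grip": 1,"linear": [0,0,0],"turn": [0,0,0]},
  {"grip": 1,"linear": [0,0,0],"turn": [0,0,0]},
  {"grip": 1,"linear": [0,0,0],"turn": [0,0,0]},
  {"grip": 1,"linear": [0,0,0],"turn": [0,0,0]},
], squeeze=40)

```text
time: 5.6
ee_pos: [598.5, 32.9, 101.1]
tool_rot: [-0.789, 1.556, -0.653]
contact_force: [0.8, -0.8, -1.9]
opening: 8.8
```

Request:
send_rows([
  {"grip": 1,"linear": [-8,-1.3,0],"turn": [0,0,0]},
  {"grip": 1,"linear": [-16,-2.5,0],"turn": [0,0,0]},
  {"grip": 1,"linear": [-16,-2.5,0],"turn": [0,0,0]},
  {"grip": 1,"linear": [-16,-2.5,0],"turn": [0,0,0]},
  {"grip": 1,"linear": [-16,-2.5,0],"turn": [0,0,0]},
  {"grip": 1,"linear": [-16,-2.5,0],"turn": [0,0,0]},
  {"grip": 1,"linear": [-16,-2.5,0],"turn": [0,0,0]},
  {"grip": 1,"linear": [0,0,0],"turn": [0,0,0]},
])

```text
time: 6.27
ee_pos: [493.6, 16.1, 101.1]
tool_rot: [-0.505, 1.546, -0.368]
contact_force: [-2.7, -0.7, -2.4]
opening: 8.5
```

Request:
send_rows([
  {"grip": 1,"linear": [-12,-1.9,0],"turn": [0,0,0]},
  {"grip": 1,"linear": [-12,-1.9,0],"turn": [0,0,0]},
  {"grip": 1,"linear": [-8,-1.3,0],"turn": [0,0,0]},
  {"grip": 1,"linear": [-5,-0.8,0],"turn": [0,0,0]},
  {"grip": 1,"linear": [-5,-0.8,0],"turn": [0,0,0]},
  {"grip": 1,"linear": [-5,-0.8,0],"turn": [0,0,0]},
  {"grip": 1,"linear": [0,0,0],"turn": [0,0,0]},
])

```text
time: 6.85
ee_pos: [455.3, 10.0, 101.1]
tool_rot: [-0.223, 1.518, -0.089]
contact_force: [-2.7, -1.2, 0.8]
opening: 8.5
```

```bash
python3 - <<'E'
from h import *
st(); c=cap('top','t4.png'); d=cap('side','s4.png')
for l in('drawer_handle','knob_bar','dial'):
  for n,k in(('top',c),('side',d)):
    print(l,n,[(world(k,q['centre']).round(0).tolist(),round(q['confidence'],2)) for q in nets.place_of(l,n)[:2]])
E
```

```text
t 6.85 pos [455.3  10.  101.1] x [ 0.052 -0.005 -0.999] zang 7.7 open 8.5 F [-2.7 -1.2  0.8] M [-0.19  0.71  0.19] q [-0.15 -0.13  2.1   0.    1.12 -0.29]
drawer_handle top [([645.0, 256.0, 3.0], 0.44)]
drawer_handle side [([450.0, 21.0, 124.0], 0.64)]
knob_bar top [([570.0, 34.0, 113.0], 0.64)]
knob_bar side [([575.0, 33.0, 115.0], 0.67)]
dial top [([568.0, 36.0, 85.0], 0.89)]
dial side [([572.0, 40.0, 83.0], 0.84)]
```

Request:
send_rows([
  {"grip": 1,"linear": [-4,-0.6,0],"turn": [0,0,0]},
  {"grip": 1,"linear": [-4,-0.6,0],"turn": [0,0,0]},
  {"grip": 1,"linear": [-4,-0.6,0],"turn": [0,0,0]},
  {"grip": 1,"linear": [0,0,0],"turn": [0,0,0]},
])

```text
time: 7.58
ee_pos: [455.8, 10.1, 101.1]
tool_rot: [-0.136, 1.49, -0.004]
contact_force: [-2.7, -0.9, 2.3]
opening: 8.8
```

Request:
send_rows([
  {"grip": 0,"linear": [0,0,0],"turn": [0,0,0]},
  {"grip": 0,"linear": [0,0,0],"turn": [0,0,0]},
  {"grip": 0,"linear": [0,0,0],"turn": [0,0,0]},
  {"grip": 0,"linear": [0,0,10],"turn": [0,1,0]},
  {"grip": 0,"linear": [0,0,25],"turn": [0,1,0]},
  {"grip": 0,"linear": [0,0,30],"turn": [0,1,0]},
  {"grip": 0,"linear": [0,0,30],"turn": [0,1,0]},
  {"grip": 0,"linear": [0,0,15],"turn": [0,0,-6]},
  {"grip": 0,"linear": [19,4,0],"turn": [0,0,-7]},
  {"grip": 0,"linear": [19,4,0],"turn": [0,0,-7]},
  {"grip": 0,"linear": [19,4,0],"turn": [0,0,-7]},
  {"grip": 0,"linear": [19,4,0],"turn": [0,0,-7]},
  {"grip": 0,"linear": [19,4,0],"turn": [0,0,-7]},
  {"grip": 0,"linear": [19,4,0],"turn": [0,0,-7]},
  {"grip": 0,"linear": [0,0,0],"turn": [0,0,-7]},
  {"grip": 0,"linear": [0,0,0],"turn": [0,0,0]},
])

```text
time: 8.92
ee_pos: [570.9, 33.8, 222.4]
tool_rot: [0.474, 1.57, -0.382]
contact_force: [0.5, -0.7, 1.0]
opening: 43.1
```

```bash
python3 - <<'E'
from h import *
st(); c=cap('wrist','w5.png'); d=cap('side','s5.png')
for l in('drawer_handle','knob_bar','dial'):
  for n,k in(('wrist',c),('side',d)):
    print(l,n,[(world(k,q['centre']).round(0).tolist(),round(q['confidence'],2)) for q in nets.place_of(l,n)[:2]])
E
```

```text
t 8.92 pos [570.9  33.8 222.4] x [ 0.001 -0.    -1.   ] zang -49.1 open 43.1 F [ 0.5 -0.7  1. ] M [-0.03  0.03  0.02] q [-0.08  0.08  1.65 -0.    1.4   0.78]
drawer_handle wrist []
drawer_handle side [([453.0, 19.0, 122.0], 0.98)]
knob_bar wrist [([568.0, 38.0, 114.0], 0.72)]
knob_bar side [([572.0, 36.0, 113.0], 0.63)]
dial wrist [([569.0, 34.0, 82.0], 0.84)]
dial side [([448.0, 18.0, 122.0], 0.75), ([569.0, 42.0, 83.0], 0.6)]
```

View pics/w5.png

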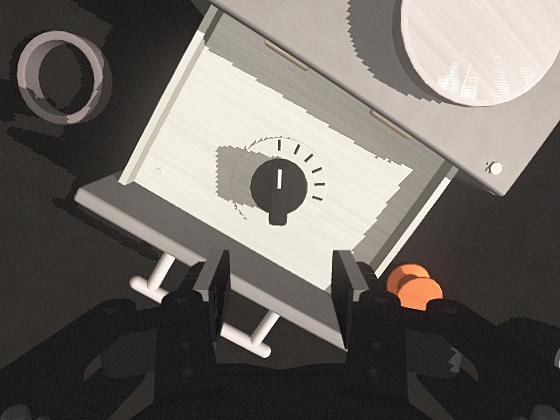

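The wrist view shows the drawer out. The knob's white line points straight up at (279,180), in line with the grip, and parked at the first mark. The skirt centre is about (278,186) and the bar's near end is at (278,224).

```bash
python3 - <<'E'
from h import *
c=cap('wrist')
print(onz(c,278.5,186,93),onz(c,278.5,224,125),onz(c,279,168,125),onz(c,279,190,125))
P=np.array([570,35,0.])
for a in (38,41,44):
    e=np.array([np.cos(np.radians(a)),np.sin(np.radians(a)),0])
    print(a,[pix(c,P+s*23*e+[0,0,125]).round(0).tolist() for s in(-1,1)], pix(c,P+[0,0,93]).round(0))
E
```

```text
[572.31340563  36.15332595  93.        ] [555.36279713  21.22516975 125.        ] [587.7374258   48.99096113 125.        ] [575.41945786  38.23508427 125.        ]
38 [[276.0, 228.0], [279.0, 167.0]] [278. 189.]
41 [[277.0, 228.0], [278.0, 167.0]] [278. 189.]
44 [[279.0, 228.0], [276.0, 167.0]] [278. 189.]
```

Request:
send_rows([
  {"grip": 0,"linear": [1.5,2,-30],"turn": [0,0,0]},
  {"grip": 0,"linear": [0,0,-30],"turn": [0,0,0]},
  {"grip": 0,"linear": [0,0,-25],"turn": [0,0,0]},
  {"grip": 0,"linear": [0,0,-18],"turn": [0,0,0]},
  {"grip": 0,"linear": [0,0,-6],"turn": [0,0,0]},
  {"grip": 0,"linear": [0,0,0],"turn": [0,0,0]},
  {"grip": 0,"linear": [0,0,0],"turn": [0,0,0]},
])

```text
time: 9.95
ee_pos: [572.6, 35.2, 114.0]
tool_rot: [0.744, 1.561, -0.103]
contact_force: [0.1, 0.5, 0.6]
opening: 42.8
```

```bash
python3 - <<'E'
from h import *
st()
E
```

```text
t 9.95 pos [572.6  35.2 114. ] x [ 0.01  -0.001 -1.   ] zang -48.6 open 42.8 F [0.1 0.5 0.6] M [ 0.02 -0.04 -0.06] q [-0.08  0.18  1.76 -0.    1.19  0.77]
```

Request:
send_rows([
  {"grip": 0,"linear": [0,0,-8],"turn": [0,0,0]},
  {"grip": 0,"linear": [0,0,0],"turn": [0,0,0]},
  {"grip": 1,"linear": [0,0,0],"turn": [0,0,0]},
  {"grip": 1,"linear": [0,0,0],"turn": [0,0,0]},
  {"grip": 1,"linear": [0,0,0],"turn": [0,0,0]},
  {"grip": 1,"linear": [0,0,0],"turn": [0,0,0]},
  {"grip": 1,"linear": [0,0,0],"turn": [0,0,0]},
], squeeze=40)

```text
time: 10.53
ee_pos: [577.0, 34.8, 112.0]
tool_rot: [0.758, 1.55, -0.089]
contact_force: [0.5, -0.5, -0.5]
opening: 0.0
```

```bash
python3 - <<'E'
from h import *
st()
E
```

```text
t 10.53 pos [577.   34.8 112. ] x [ 0.02  -0.002 -1.   ] zang -48.6 open 0.0 F [ 0.5 -0.5 -0.5] M [ 0.   -0.06  0.06] q [-0.08  0.18  1.76 -0.    1.18  0.77]
```

```bash
python3 - <<'E'
from h import *
c=cap('wrist','w6.png'); d=cap('side','s6.png')
cv2.imwrite('pics/z6.png',np.hstack([cv2.resize(cv2.imread('pics/w6.png')[100:400,160:400],(400,500)),cv2.resize(cv2.imread('pics/s6.png')[150:260,210:320],(400,500),interpolation=cv2.INTER_CUBIC)]))
s=bot.get_state();R=Ro.from_euler('xyz',s['tool_rot']).as_matrix();p=s['ee_pos']
print(pix(c,p),pix(c,p+11*R[:,0]),pix(d,p),pix(d,p+11*R[:,0]),pix(d,[572,35.5,125]),pix(c,[572,35.5,125]))
E
```

```text
[278.63982345 247.7915458 ] [278.7385873  239.86492117] [274.60591229 216.04774768] [274.57980749 218.57961263] [276.04159737 213.61525695] [270.70994203 264.99505155]
```

View pics/z6.png

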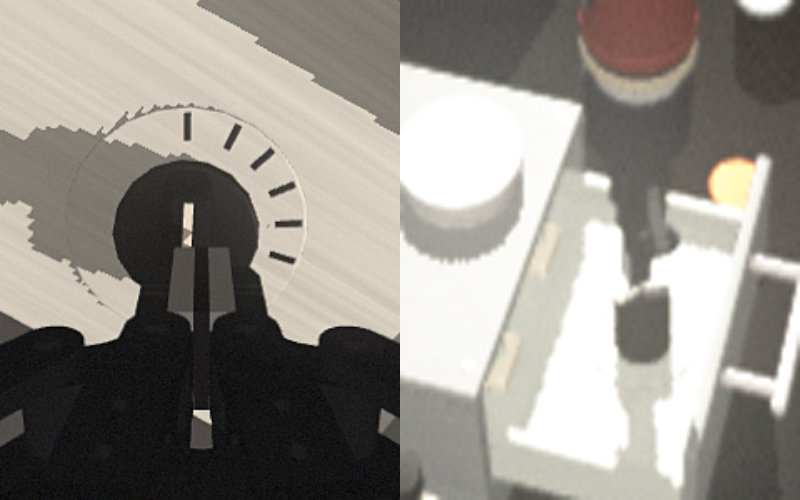

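The side view shows the shut fingertips ending just above the knob's top (crop (635,285)). The wrist view shows the pointer at crop x 188 and the pads centred at 200, about 4 mm to +x. The tips sit 15-20 mm higher than I assumed, so I'll reopen, shift, and go lower while watching the force.

Request:
send_rows([
  {"grip": 0,"linear": [0,0,6],"turn": [0,0,0]},
  {"grip": 0,"linear": [0,0,0],"turn": [0,0,0]},
  {"grip": 0,"linear": [-4,0.5,0],"turn": [0,1,0]},
  {"grip": 0,"linear": [0,0,0],"turn": [0,0,0]},
  {"grip": 0,"linear": [0,0,-8],"turn": [0,0,0]},
  {"grip": 0,"linear": [0,0,-8],"turn": [0,0,0]},
  {"grip": 0,"linear": [0,0,0],"turn": [0,0,0]},
])

```text
time: 11.22
ee_pos: [572.7, 35.4, 101.6]
tool_rot: [0.076, 1.568, -0.771]
contact_force: [-0.4, 0.8, -0.1]
opening: 42.3
```

```bash
python3 - <<'E'
from h import *
st()
E
```

```text
t 11.22 pos [572.7  35.4 101.6] x [ 0.002 -0.002 -1.   ] zang -48.5 open 42.3 F [-0.4  0.8 -0.1] M [ 0.06 -0.01  0.01] q [-0.07  0.2   1.76 -0.    1.18  0.77]
```

Request:
send_rows([
  {"grip": 0,"linear": [0,0,-5],"turn": [0,0,0]},
  {"grip": 0,"linear": [0,0,-4],"turn": [0,0,0]},
  {"grip": 0,"linear": [0,0,0],"turn": [0,0,0]},
])

```text
time: 11.47
ee_pos: [571.7, 35.5, 90.0]
tool_rot: [-1.07, 1.569, -1.917]
contact_force: [0.4, -0.1, -0.0]
opening: 42.7
```

```bash
python3 - <<'E'
from h import *
st();c=cap('wrist','w7.png'); d=cap('side','s7.png')
cv2.imwrite('pics/z7.png',np.hstack([cv2.resize(cv2.imread('pics/w7.png')[100:400,160:400],(400,500)),cv2.resize(cv2.imread('pics/s7.png')[150:260,210:320],(400,500),interpolation=cv2.INTER_CUBIC)]))
E
```

```text
t 11.47 pos [571.7  35.5  90. ] x [-0.001 -0.002 -1.   ] zang -48.5 open 42.7 F [ 0.4 -0.1 -0. ] M [ 0.06 -0.01 -0.06] q [-0.07  0.21  1.77 -0.    1.16  0.77]
```

View pics/z7.png

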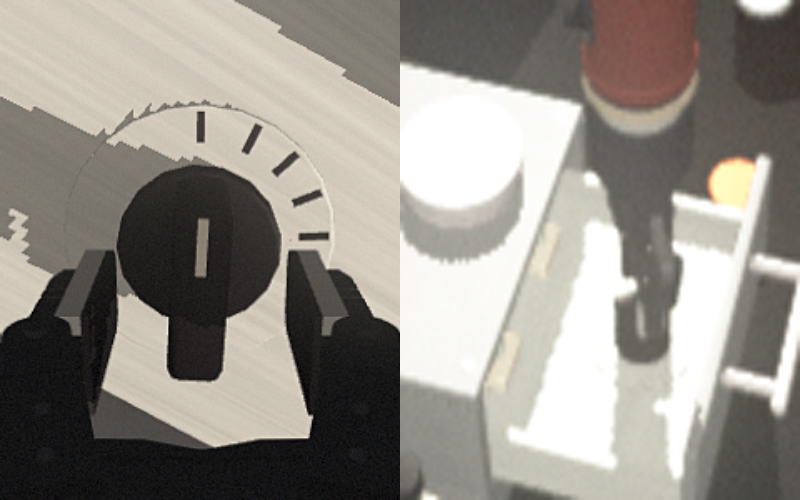

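The bar is now centred between the open pads (crop x 170-230 between 110 and 290). In the side view the fingers overlap the knob. Closing.

Request:
send_rows([
  {"grip": 1,"linear": [0,0,0],"turn": [0,0,0]},
  {"grip": 1,"linear": [0,0,0],"turn": [0,0,0]},
  {"grip": 1,"linear": [0,0,0],"turn": [0,0,0]},
  {"grip": 1,"linear": [0,0,0],"turn": [0,0,0]},
  {"grip": 1,"linear": [0,0,0],"turn": [0,0,0]},
], squeeze=40)

```text
time: 11.98
ee_pos: [572.3, 36.1, 91.4]
tool_rot: [0.063, 1.57, -0.784]
contact_force: [-0.2, 0.6, -1.4]
opening: 13.0
```

```bash
python3 - <<'E'
from h import *
st();c=cap('wrist','w8.png'); d=cap('side','s8.png')
s=bot.get_state();p=s['ee_pos'];print(pix(d,p),pix(d,p-[0,0,11]))
E
```

```text
t 11.98 pos [572.3  36.1  91.4] x [ 0.001 -0.001 -1.   ] zang -48.5 open 13.0 F [-0.2  0.6 -1.4] M [-0.06 -0.04 -0.04] q [-0.07  0.21  1.77 -0.    1.16  0.77]
[275.94773419 221.57367047] [275.97973261 224.06812888]
```

Request:
send_rows([
  {"grip": 1,"linear": [0,0,0],"turn": [0,0,-5]},
  {"grip": 1,"linear": [0,0,0],"turn": [0,0,-5]},
  {"grip": 1,"linear": [0,0,0],"turn": [0,0,-5]},
  {"grip": 1,"linear": [0,0,0],"turn": [0,0,-5]},
  {"grip": 1,"linear": [0,0,0],"turn": [0,0,-5]},
  {"grip": 1,"linear": [0,0,0],"turn": [0,0,0]},
])

```text
time: 12.58
ee_pos: [572.2, 36.1, 91.4]
tool_rot: [-0.058, 1.57, -1.361]
contact_force: [0.4, -0.4, -0.6]
opening: 12.5
```

```bash
python3 - <<'E'
from h import *
st()
E
```

```text
t 12.58 pos [572.2  36.1  91.4] x [ 0.    -0.001 -1.   ] zang -74.7 open 12.5 F [ 0.4 -0.4 -0.6] M [ 0.07  0.03 -0.06] q [-0.07  0.21  1.77 -0.    1.16  1.23]
```

Request:
send_rows([
  {"grip": 1,"linear": [0,0,0],"turn": [0,0,-5]},
  {"grip": 1,"linear": [0,0,0],"turn": [0,0,-5]},
  {"grip": 1,"linear": [0,0,0],"turn": [0,0,-5]},
  {"grip": 1,"linear": [0,0,0],"turn": [0,0,-5]},
  {"grip": 1,"linear": [0,0,0],"turn": [0,0,0]},
  {"grip": 1,"linear": [0,0,0],"turn": [0,0,0]},
])

```text
time: 13.08
ee_pos: [572.2, 36.2, 91.4]
tool_rot: [-0.091, 1.57, -1.741]
contact_force: [-1.3, -0.5, -0.6]
opening: 12.5
```

```bash
python3 - <<'E'
from h import *
st(); cap('wrist','w9.png')
E
```

```text
t 13.08 pos [572.2  36.2  91.4] x [-0.    -0.001 -1.   ] zang -94.5 open 12.5 F [-1.3 -0.5 -0.6] M [ 0.09  0.04 -0.06] q [-0.07  0.21  1.77 -0.    1.16  1.58]
```

View pics/w9.png

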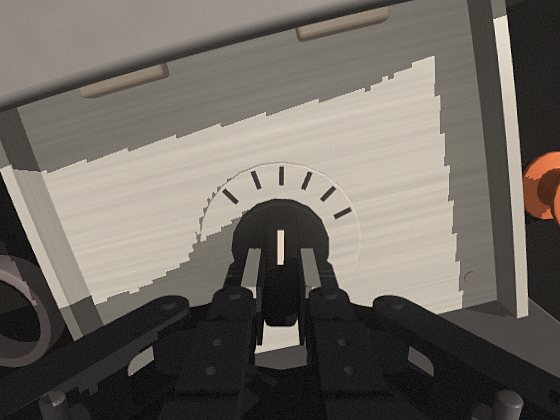

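The pointer at (280,240) lines up with the third mark (281,176), counting the parked mark first, so the knob is at stop 2 and the pads are on the bar. One more stop means about -20.6°, to zang near -115.5.

Request:
send_rows([
  {"grip": 1,"linear": [0,0,0],"turn": [0,0,-5]},
  {"grip": 1,"linear": [0,0,0],"turn": [0,0,-5]},
  {"grip": 1,"linear": [0,0,0],"turn": [0,0,-5]},
  {"grip": 1,"linear": [0,0,0],"turn": [0,0,-5.5]},
  {"grip": 1,"linear": [0,0,0],"turn": [0,0,0]},
  {"grip": 1,"linear": [0,0,0],"turn": [0,0,0]},
  {"grip": 1,"linear": [0,0,0],"turn": [0,0,0]},
  {"grip": 1,"linear": [0,0,0],"turn": [0,0,0]},
])

```text
time: 13.8
ee_pos: [572.2, 36.2, 91.4]
tool_rot: [-0.23, 1.57, -2.224]
contact_force: [0.2, 0.9, -0.7]
opening: 12.7
```

```bash
python3 - <<'E'
from h import *
st(); c=cap('wrist','w10.png'); d=cap('side')
print([(world(d,q['centre']).round(0).tolist(),round(q['confidence'],2)) for q in nets.place_of('drawer_handle','side')[:2]])
E
```

```text
t 13.8 pos [572.2  36.2  91.4] x [-0.001 -0.001 -1.   ] zang -114.3 open 12.7 F [ 0.2  0.9 -0.7] M [ 0.01  0.06 -0.25] q [-0.07  0.21  1.77 -0.    1.16  1.92]
[([446.0, 17.0, 122.0], 0.77)]
```

View pics/w10.png

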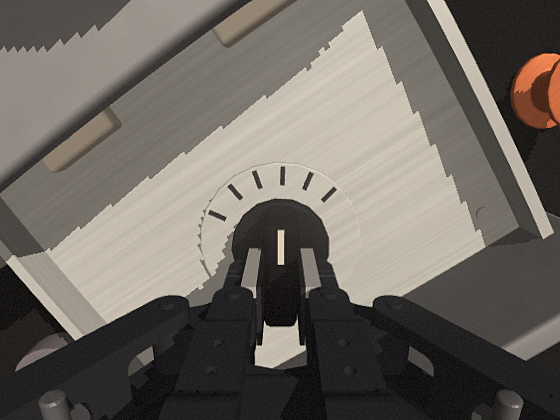

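The pointer now lies on the fourth mark (282,175), which is stop 3, about 1° short. A small trim, then settle.

Request:
send_rows([
  {"grip": 1,"linear": [0,0,0],"turn": [0,0,-1]},
  {"grip": 1,"linear": [0,0,0],"turn": [0,0,0]},
  {"grip": 1,"linear": [0,0,0],"turn": [0,0,0]},
  {"grip": 1,"linear": [0,0,0],"turn": [0,0,0]},
  {"grip": 1,"linear": [0,0,0],"turn": [0,0,0]},
])

```text
time: 14.37
ee_pos: [572.2, 36.2, 91.4]
tool_rot: [-0.138, 1.569, -2.15]
contact_force: [-0.4, 0.4, -1.5]
opening: 12.6
```

```bash
python3 - <<'E'
from h import *
st(); job.hand_in()
E
```

```text
t 14.37 pos [572.2  36.2  91.4] x [-0.001 -0.001 -1.   ] zang -115.3 open 12.6 F [-0.4  0.4 -1.5] M [ 0.05  0.1  -0.04] q [-0.07  0.21  1.77 -0.    1.16  1.94]
the job is handed in; nothing more can be done
```

I pulled the drawer about 145 mm out, until it stopped moving. I then gripped the index knob and turned it clockwise through stops 1 and 2 to stop 3. I handed in at about 14.4 s with the fingers still holding the knob.

**Last checks**
- **Knob:** the last wrist picture showed the pointer on the fourth mark, which is stop 3. After a 1° trim the hand angle works out to about 1.21 rad.
- **Grip:** 40 N squeeze, opening 12.6 mm on the 14 mm bar, and almost no turning moment left (-0.04 N m).
- **Drawer:** still out, with the handle seen at x of about 446–453 mm, against about 597 mm when shut.
- **Bystanders:** I never touched them on purpose, but I did not re-measure their positions at the end.

**What went wrong or disagreed**
- **Missed grasps:** the first closing on the handle and the first on the knob both shut on nothing. The fingertips sat roughly 15–20 mm higher than the given tool dimensions implied, so I reopened and went lower each time. The wrist view afterwards showed the knob still parked.
- **Opening reading:** it read 1–2.5 mm under the stated thickness of both bars.

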